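# Find and change the soft foot of a microscope's anti-vibration board

### The job

Immersion oil has softened one of the four rubber feet of the upturned anti-vibration board: find it by pressing feet straight down in their seats, about 4 mm past first touch, and holding a moment to feel how hard they push back (the soft one gives at less than half the force; more than 6 mm would tear any of them). Move the soft foot to the red discard tray and set the spare foot from the blue tray fully home and upright in the emptied seat, so that the board has four sound feet seated. Leave the other things on the bench where they are.

Things in the scene. Friction and masses are not known exactly. Their poses are not given: they have to be found in the camera images.
- board: grey anti-vibration board lying bottom up, fixed on the bench: 220 mm (its x) by 300 mm (its y), 22 mm thick. Origin at the centre of its underside on the bench, z up. Four round counterbored seats, 43 mm across and 8 mm deep with a small chamfer, hold the feet at 140 mm (x) by 220 mm (y) spacing.
- seat_1 (a point): centre of the floor of the board's seat at its -x, +y corner; 14 mm above the bench, 8 mm below the board's upper face; z up
- seat_2 (a point): centre of the floor of the board's seat at its +x, +y corner; 14 mm above the bench, 8 mm below the board's upper face; z up
- seat_3 (a point): centre of the floor of the board's seat at its -x, -y corner; 14 mm above the bench, 8 mm below the board's upper face; z up
- seat_4 (a point): centre of the floor of the board's seat at its +x, -y corner; 14 mm above the bench, 8 mm below the board's upper face; z up
- foot_1: a rubber foot in one of the seats (which seat changes). Loose: aluminium cup 40 mm across, 16 mm tall, with a black rubber plug 32 mm across standing out of its top. Height, cup underside to rubber top, differs: 36 to 40 mm (find it by touch). Origin: centre of the cup's underside, z up the plug. Grip it across plug or cup. 80 g; one of the four, soft with soaked-up oil, 100 g. All look alike.
- foot_2: a rubber foot in one of the seats (which seat changes). Loose: aluminium cup 40 mm across, 16 mm tall, with a black rubber plug 32 mm across standing out of its top. Height, cup underside to rubber top, differs: 36 to 40 mm (find it by touch). Origin: centre of the cup's underside, z up the plug. Grip it across plug or cup. 80 g; one of the four, soft with soaked-up oil, 100 g. All look alike.
- foot_3: a rubber foot in one of the seats (which seat changes). Loose: aluminium cup 40 mm across, 16 mm tall, with a black rubber plug 32 mm across standing out of its top. Height, cup underside to rubber top, differs: 36 to 40 mm (find it by touch). Origin: centre of the cup's underside, z up the plug. Grip it across plug or cup. 80 g; one of the four, soft with soaked-up oil, 100 g. All look alike.
- foot_4: a rubber foot in one of the seats (which seat changes). Loose: aluminium cup 40 mm across, 16 mm tall, with a black rubber plug 32 mm across standing out of its top. Height, cup underside to rubber top, differs: 36 to 40 mm (find it by touch). Origin: centre of the cup's underside, z up the plug. Grip it across plug or cup. 80 g; one of the four, soft with soaked-up oil, 100 g. All look alike.
- foot_new: the spare rubber foot, sound, 80 g, on the floor of the blue tray at the start. Loose: aluminium cup 40 mm across, 16 mm tall, with a black rubber plug 32 mm across standing out of its top. Height, cup underside to rubber top, differs: 36 to 40 mm (find it by touch). Origin: centre of the cup's underside, z up the plug. Grip it across plug or cup.
- rubber_1 (a joint): how far foot_1's rubber is squeezed down into its cup, m: 0 free, 0.008 hard stop; it springs back. Once the rubber starts to give (1.5 to 2.5 N), a sound foot resists with about 3 N per mm (13 to 16 N at 4 mm), a soft, oil-soaked one with about 1 N per mm (under 6 N at 4 mm). Beyond 6 mm the rubber's bond tears.
- rubber_2 (a joint): how far foot_2's rubber is squeezed down into its cup, m: 0 free, 0.008 hard stop; it springs back. Once the rubber starts to give (1.5 to 2.5 N), a sound foot resists with about 3 N per mm (13 to 16 N at 4 mm), a soft, oil-soaked one with about 1 N per mm (under 6 N at 4 mm). Beyond 6 mm the rubber's bond tears.
- rubber_3 (a joint): how far foot_3's rubber is squeezed down into its cup, m: 0 free, 0.008 hard stop; it springs back. Once the rubber starts to give (1.5 to 2.5 N), a sound foot resists with about 3 N per mm (13 to 16 N at 4 mm), a soft, oil-soaked one with about 1 N per mm (under 6 N at 4 mm). Beyond 6 mm the rubber's bond tears.
- rubber_4 (a joint): how far foot_4's rubber is squeezed down into its cup, m: 0 free, 0.008 hard stop; it springs back. Once the rubber starts to give (1.5 to 2.5 N), a sound foot resists with about 3 N per mm (13 to 16 N at 4 mm), a soft, oil-soaked one with about 1 N per mm (under 6 N at 4 mm). Beyond 6 mm the rubber's bond tears.
- rubber_new (a joint): how far foot_new's rubber is squeezed down into its cup, m: 0 free, 0.008 hard stop; it springs back. Once the rubber starts to give (1.5 to 2.5 N), a sound foot resists with about 3 N per mm (13 to 16 N at 4 mm), a soft, oil-soaked one with about 1 N per mm (under 6 N at 4 mm). Beyond 6 mm the rubber's bond tears.
- stock_tray: shallow blue tray, fixed, 130 x 130 mm, rim 12 mm high, walls 4 mm, floor 4 mm thick. Origin at the centre of its underside, on the bench.
- discard_tray: red discard tray, fixed, open on top, 130 x 130 mm, rim 30 mm high, walls 4 mm, floor 4 mm thick. Origin at the centre of its underside, on the bench.
- drop_bottle: bystander, loose: white dropper bottle, 32 mm across, 78 mm tall; origin at the centre of its underside. Not to be disturbed.
- oil_bottle: bystander, loose: small clear bottle with blue cap, 28 mm across, 65 mm tall; origin at the centre of its underside. Not to be disturbed.
- slide_box: bystander, loose: closed green slide box, 87 x 102 x 35 mm tall; origin at the centre of its underside. Not to be disturbed.
- screwdriver: bystander, loose: screwdriver with red handle, 170 mm long, lying flat; origin under its middle. Not to be disturbed.
- marker: bystander, loose: white marker pen with black cap, 130 mm long, lying flat; origin under its middle. Not to be disturbed.
- tally: bystander, loose: round steel hand counter, 46 mm across, 29 mm tall with its button; origin at the centre of its underside. Not to be disturbed.
- petri: bystander, loose: closed petri dish, 92 mm across, 15 mm tall; origin at the centre of its underside. Not to be disturbed.
Things that resemble listed ones, but are neither listed nor needed, are in the scene too. What is shaped like the foot_4 but orange is not meant.

How it is judged:
By the outcome, as a careful person would: the job done as asked, in the order asked, and still so for the second after the job is handed in, with the robot touching nothing.
It also fails if it takes over 72 s, if anything falls off the work surface, if the arm or the gripper's body presses on something with over 40 N, if the wrist force passes 120 N, or if a joint passes its speed limit or range.

### The arm

A 6-joint arm with a two-finger parallel gripper is mounted at the origin on the work surface. World frame = base frame: x ahead of the robot, y to its left, z up, the work surface at z = 0. Lengths are in m, angles in degrees, forces in N, time in s.
With the tool pointing down it reaches from about 0.25 to 0.725 m from the base axis. Payload 9.7 kg.
Tool frame: the origin (TCP) lies midway between the tips of the shut fingers; the grasp point (between the pads) lies 19 mm behind it (grip_point_offset is the distance from the TCP to the grasp point, in m); y points along the fingers, z is the direction in which the jaws open and shut, and the axes are right-handed (so a half turn about y gives the same grasp; the last joint's range is limited). The gripper opens to 85 mm and grips with 20 to 120 N. Pads are 22 mm wide; open, the fingers measure 114 mm over their backs; the gripper's body (76 mm by 85 mm) begins 54 mm behind the grasp point. The pads swing forward as they close: fully open they stand 13 mm farther back than shut.
Start: joints at [75.115, 4.979, 10.078, 95.1, 0, 90], TCP at [0.141, 0.532, 0.231] pointing down, gripper open.
Joint ranges: [-179.16, 179.16], [-48.56, 103.87], [-65.8, 70.77], [-126.05, 130.52], [-82.76, 87.17], [-180, 180]. Speed limits (degrees/s): [127.2, 127.2, 147.25, 180, 180, 180].

### API

Orientations are given as [roll, pitch, yaw] about the fixed x, y, z axes, in that order (R = Rz(yaw) Ry(pitch) Rx(roll)).
In Python, from workcell import get_obs, camera, job_done, grip_point_offset gives the robot as it stands.
- The arm moves only by the tool move_arm, never from a script. Its argument "deltas" is a list that holds one entry, the list of rows, each a list of 4 numbers: the shift along the tool's x, y, z in m, then the turn about the tool's y in degrees. A call has 1 to 5 rows; each row is the pose to reach, as a shift and turn from the pose commanded when the call began, along the tool's axes at that moment; what a row does not reach only later rows make up. A row lasts 1/10 s, in which the tool goes at most 50 mm and 8.59 degrees, less where a joint would pass 70% of its speed; a pose out of reach is approached as far as the arm can. A call with a gripper value outside its range is refused whole. "claw" is the finger opening in m, from 0 to 0.0854, set as the call begins (left out, the last holds). The fingers move at their own pace and stop on an object; "newtons" is the grip in N (left out, the last holds). Time passes only in rows, so rows that repeat a pose let the fingers close. It gives the time, the measured TCP pose, the force and the opening at its end, in the units of the state.
- get_obs(): the state, without advancing time (a new reading comes with each control period).
- camera(name): name is "scene" or "side" or "wrist"; returns a dict with "color" (480x640x3 uint8, blue, green, red), "range_z" (480x640 float32, m along the optical axis (not along the pixel's ray), 0 where there is no reading), "fx", "fy", "cx", "cy" (pixels), "T" (4x4, takes a point from camera to world coordinates). Camera axes: x right, y down, z forward; pixel columns grow to the right and rows downward; lengths in m; the calibration is good to about 2 mm. A picture is of the moment at which its call begins.
- job_done(): hands the job in, once; it reports no verdict.
The state is a dict: "time": time; "q": joint angles; "qd": joint speeds; "joint_efforts": joint torques, N m; "ee_pos": TCP position; "tcp_rot": TCP orientation; "wrist_force": force on the tool from outside, world axes, zero at the start; "torque": the same for the moment, N m; "opening": finger opening in m.
Only numpy, scipy, OpenCV 4.12 (cv2) and the standard library are available. Lean on these libraries where they do the work, as an engineer would, in place of code of your own. Each camera call takes 0.05 s, during which the arm holds its last target. There are 200 camera calls.

## Working session

There is one attempt and no reset: what is moved stays moved. The work goes in short steps, Python scripts to look and compute and a tool call to move; the robot and the scene stay as the last step left them, time stands still between calls to the robot, and variables do not carry over. Pictures are saved under pics/ and viewed, about 8 in all and at most 12, crops included, and the job is handed in when it is done.

Besides the shell and the picture viewer there is one more tool, called after "Emit:" in YAML: its name, and indented under it one key for each argument. move_arm: Moves the arm, as the interface text tells. Its arguments: {"type":"object","properties":{"deltas":{"type":"array"},"claw":{"type":"number"},"newtons":{"type":"number"}},"required":["deltas"]}

```bash
ls; mkdir -p pics; python3 - <<'E'
from workcell import *
import cv2,pickle
o=get_obs();print(o,grip_point_offset)
for n in("scene","side"):
    c=camera(n);pickle.dump(c,open(n+'.pkl','wb'));cv2.imwrite(f'pics/{n}0.png',c['color']);print(n,c['fx'],c['cx'],c['cy'],c['T'].round(3).tolist())
E
```

```text
pics
{'time': 0.0, 'q': array([7.51150485e+01, 5.01156160e+00, 1.00336224e+01, 9.51001644e+01,
       6.12973834e-04, 9.00004919e+01]), 'qd': array([ 0.01263837,  0.01602939, -0.08087004, -0.1092808 , -0.02009589,
        0.02929009]), 'joint_efforts': array([ 1.54764333e-03, -5.20385849e+01,  4.64803290e+01,  1.64445152e-02,
        4.24900691e-05,  2.81036677e-05]), 'ee_pos': array([0.14121924, 0.53131432, 0.2305712 ]), 'tcp_rot': array([-9.00781036e+01,  6.12302713e-04, -1.48854442e+01]), 'wrist_force': array([-0.07867469, -0.19430165, -0.07184861]), 'torque': array([ 0.00792194, -0.03233103, -0.02768202]), 'opening': 0.08545844693051512} 0.0187
scene 475.10186567763805 325.907734504863 235.90502549706468 [[0.554, 0.673, -0.489, 1.059], [0.832, -0.454, 0.318, -0.303], [-0.009, -0.583, -0.812, 0.899], [0.0, 0.0, 0.0, 1.0]]
side 617.5129516792051 326.25314544474213 238.42490117162876 [[0.999, -0.031, 0.018, 0.517], [-0.035, -0.744, 0.667, -0.784], [-0.007, -0.668, -0.745, 0.928], [0.0, 0.0, 0.0, 1.0]]
```

View pics/scene0.png

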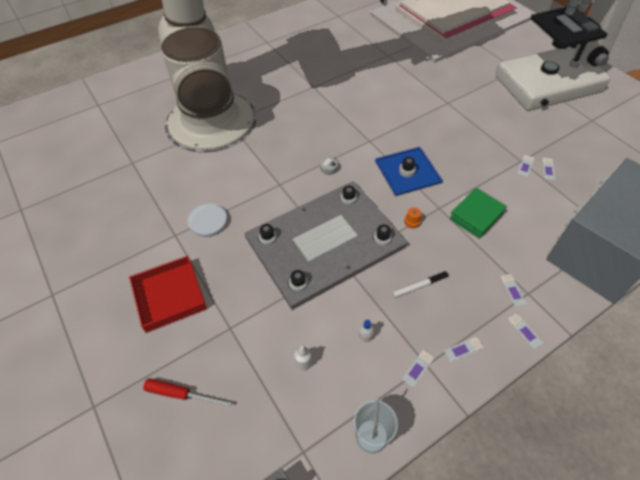

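View pics/side0.png

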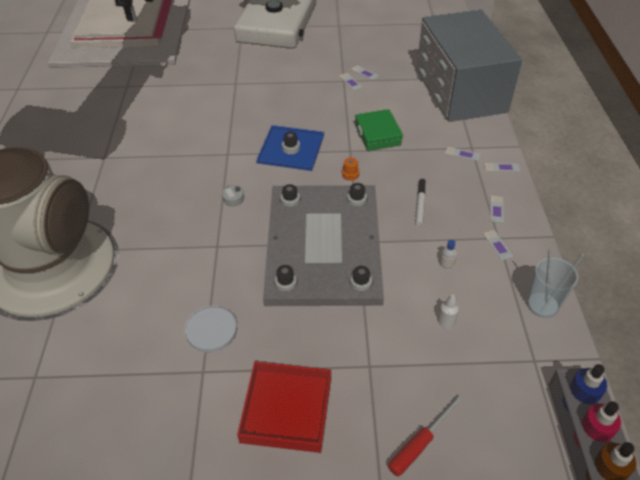

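Scene view: the board's four feet are at (349,193), (384,233), (267,232) and (298,278). The spare is in the blue tray at (408,165), the orange lookalike (not meant) at (414,217), and the red tray at (168,293). Side view: feet at (290,193), (357,192), (285,276) and (361,276), spare at (290,140).

```bash
cat >h.py <<'E'
import numpy as np,cv2
def cloud(c):
    v,u=np.mgrid[:480,:640];z=c['range_z']
    P=np.stack([(u-c['cx'])/c['fx']*z,(v-c['cy'])/c['fy']*z,z],-1)
    return P@c['T'][:3,:3].T+c['T'][:3,3]
def ray(c,u,v,h):
    d=c['T'][:3,:3]@np.array([(u-c['cx'])/c['fx'],(v-c['cy'])/c['fy'],1]);o=c['T'][:3,3]
    return (o+d*(h-o[2])/d[2])[:2]
E
python3 - <<'E'
import pickle;from h import *
S={'scene':dict(feet=[(349,193),(384,233),(267,232),(298,278),(408,165)],red=(168,293),blue=(390,175),o=[(414,217),(329,164),(207,219),(478,212)]),
'side':dict(feet=[(290,193),(357,192),(285,276),(361,276),(290,140)],red=(286,406),blue=(310,150),o=[(350,168),(233,195),(210,328),(379,128)])}
for n in S:
    c=pickle.load(open(n+'.pkl','rb'));P=cloud(c);hsv=cv2.cvtColor(c['color'],cv2.COLOR_BGR2HSV);H,s,V=cv2.split(hsv)
    print(n,'bench z',np.median(P[300:460,100:120,2]))
    dark=(V<60)&(s<120)
    for i,(u,v) in enumerate(S[n]['feet']):
        m=np.zeros_like(dark);m[v-14:v+14,u-14:u+14]=1
        h=.014+.038 if i<4 else .004+.038
        k=m&dark&(P[...,2]>h-.006); q=P[k]
        # vertically mean plug: ray-cast centre of dark top
        vv,uu=np.nonzero(k)
        print('foot',u,v,k.sum(),(q[:,:2].min(0)+q[:,:2].max(0))/2, np.median(q,0).round(4),ray(c,uu.mean(),vv.mean(),h).round(4))
    for nm,m,h in(('red',((H<8)|(H>172))&(s>150),.03),('blue',(abs(H.astype(int)-115)<15)&(s>130),.012)):
        l,lab,st,ce=cv2.connectedComponentsWithStats(m.astype(np.uint8));k=lab==(lab[S[n][nm][::-1]])
        k=cv2.morphologyEx(k.astype(np.uint8),cv2.MORPH_CLOSE,np.ones((5,5)))
        q=P[k>0];q=q[(q[:,2]<.04)]
        r=cv2.minAreaRect((q[:,:2]*1000).astype(np.float32));print(nm,r)
    g=(s<60)&(V>50)&(V<140)&(abs(P[...,2]-.022)<.006)&(P[...,0]>.2)&(P[...,0]<.8)
    l,lab,st,ce=cv2.connectedComponentsWithStats(g.astype(np.uint8));j=1+st[1:,4].argmax()
    print('board',st[j,4],cv2.minAreaRect((P[lab==j][:,:2]*1000).astype(np.float32)))
    for u,v in S[n]['o']: print('o',u,v,P[v,u].round(3))
E
```

```text
scene bench z 0.0017524732000415155
foot 349 193 79 [ 0.75656336 -0.07193461] [0.4706 0.1433 0.0508] [0.4704 0.1442]
foot 384 233 102 [ 0.82618108 -0.07408798] [0.6112 0.1388 0.054 ] [0.6086 0.1408]
foot 267 232 104 [ 0.75358939 -0.18162349] [ 0.4654 -0.0757  0.0548] [ 0.4623 -0.0739]
foot 298 278 110 [ 0.59985184 -0.07724414] [ 0.6031 -0.0774  0.0516] [ 0.6017 -0.0781]
foot 408 165 63 [0.46756458 0.32846964] [0.4728 0.3234 0.043 ] [0.471  0.3255]
red ((462.3558349609375, -316.75494384765625), (127.13827514648438, 131.77845764160156), 80.90225219726562)
blue ((465.25006103515625, 332.3277587890625), (129.27064514160156, 131.98822021484375), 75.4952392578125)
board 8072 ((531.8939208984375, 35.39930725097656), (302.4410705566406, 222.3391876220703), 88.2465591430664)
o 414 217 [0.609 0.23  0.038]
o 329 164 [0.348 0.17  0.024]
o 207 219 [ 0.33  -0.163  0.018]
o 478 212 [0.679 0.362 0.037]
side bench z -0.0005760116505732493
foot 290 193 71 [ 0.48509118 -0.31366108] [0.4678 0.1363 0.0487] [0.4672 0.1351]
foot 357 192 89 [ 0.56740268 -0.31581142] [0.6045 0.1306 0.0514] [0.6048 0.1316]
foot 285 276 143 [ 0.45894904 -0.07782145] [ 0.4601 -0.082   0.0523] [ 0.4596 -0.0805]
foot 361 276 122 [ 0.59719148 -0.08205432] [ 0.5974 -0.0853  0.049 ] [ 0.5978 -0.0864]
foot 290 140 65 [ 0.48483622 -0.22256242] [0.4665 0.3176 0.0415] [0.4662 0.3176]
red ((462.3697204589844, -321.26287841796875), (131.87831115722656, 128.615234375), 80.78172302246094)
blue ((467.29498291015625, 330.183349609375), (136.80593872070312, 127.24202728271484), 76.14353942871094)
board 9971 ((532.6478881835938, 32.96138000488281), (308.06500244140625, 220.27224731445312), 88.07299041748047)
o 350 168 [0.597 0.222 0.032]
o 233 195 [0.347 0.157 0.023]
o 210 328 [ 0.327 -0.169  0.016]
o 379 128 [0.672 0.356 0.034]
```

Emit:
move_arm:
  deltas:
    - [[0.035,0,-0.025,-7],[0.075,0,-0.053,-14.885],[0.115,0,-0.081,-14.885],[0.155,0,-0.109,-14.885],[0.195,0,-0.138,-14.885]]
  claw: 0

```text
time: 0.6
ee_pos: [0.295, 0.3465, 0.231]
tcp_rot: [-90.0, 0.0, 0.0]
wrist_force: [1.5, 0.2, -0.4]
opening: 0.0122
```

Emit:
move_arm:
  deltas:
    - [[0.034,0,-0.035,0],[0.068,0,-0.07,0],[0.102,0,-0.105,0],[0.136,0.015,-0.14,0],[0.16,0.03,-0.17,0]]

```text
time: 1.1
ee_pos: [0.4559, 0.1761, 0.2009]
tcp_rot: [-90.0, -0.0, -0.1]
wrist_force: [0.0, 0.2, 0.3]
opening: 0.0
```

Emit:
move_arm:
  deltas:
    - [[0.012,0.02,-0.038,0],[0.012,0.02,-0.038,0]]

```text
time: 1.3
ee_pos: [0.4663, 0.1362, 0.1781]
tcp_rot: [-90.1, 0.2, -0.3]
wrist_force: [-0.7, 0.2, -1.1]
opening: -0.0004
```

```bash
python3 - <<'E'
from workcell import *;from h import *
import pickle
o=get_obs();print(o['time'],o['ee_pos'],o['wrist_force'],o['opening'])
c=camera('wrist');pickle.dump(c,open('w1.pkl','wb'));cv2.imwrite('pics/w1.png',c['color']);print(c['fx'],c['T'].round(3).tolist())
E
```

```text
1.3 [0.46634019 0.13620645 0.17814544] [-0.70826599  0.17596175 -1.05002594] -0.0003969601713520453
390.85710676121414 [[0.005, 0.951, 0.31, 0.386], [1.0, -0.004, -0.004, 0.137], [-0.003, 0.31, -0.951, 0.321], [0.0, 0.0, 0.0, 1.0]]
```

View pics/w1.png

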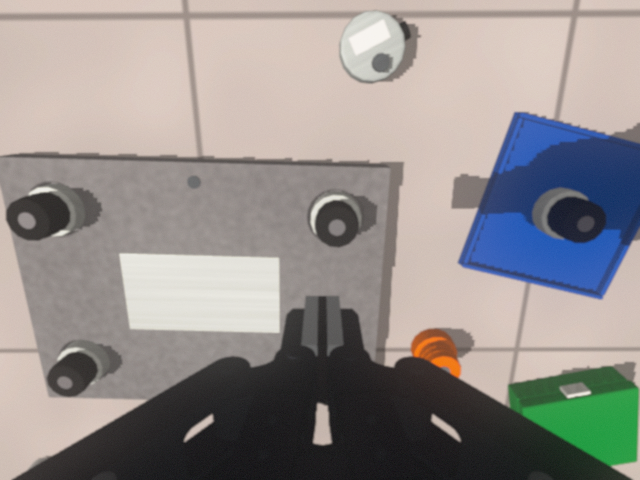

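The wrist view shows foot tops at (337,227) (seat 1), (25,219) (seat 3) and (68,382) (seat 4), with seat 2 hidden behind the fingers. The spare is at (585,223) in the blue tray and the orange lookalike at (436,352).

```bash
python3 - <<'E'
from h import *;import pickle
c=pickle.load(open('w1.pkl','rb'))
for u,v,h in((337,227,.052),(25,219,.052),(68,382,.052),(585,223,.042),(334,222,.052)): print(u,v,ray(c,u,v,h).round(4),cloud(c)[v,u].round(4))
E
```

```text
337 227 [0.4649 0.1469] [0.4651 0.147  0.0511]
25 219 [ 0.458  -0.0762] [ 0.4575 -0.0745  0.0541]
68 382 [ 0.5973 -0.0741] [ 0.5975 -0.0743  0.0517]
585 223 [0.4654 0.331 ] [0.4645 0.3287 0.0453]
334 222 [0.4611 0.1448] [0.4614 0.1448 0.0512]
```

Emit:
move_arm:
  deltas:
    - [[0,0.04,0.003,0],[0,0.08,0.003,0],[0,0.11,0.003,0],[0,0.121,0.003,0],[0,0.121,0.003,0]]

```text
time: 1.85
ee_pos: [0.4654, 0.1437, 0.0597]
tcp_rot: [-90.0, 0.1, 0.1]
wrist_force: [0.6, -0.5, 1.5]
opening: 0.0002
```

Emit:
move_arm:
  deltas:
    - [[0,0.003,0,0],[0,0.006,0,0],[0,0.007,0,0],[0,0.007,0,0],[0,0.007,0,0]]

```text
time: 2.35
ee_pos: [0.4665, 0.1431, 0.0537]
tcp_rot: [-90.0, -0.0, -0.0]
wrist_force: [-0.1, -0.5, 0.1]
opening: -0.0002
```

Emit:
move_arm:
  deltas:
    - [[0,0.001,0,0],[0,0.001,0,0],[0,0.001,0,0]]

```text
time: 2.65
ee_pos: [0.4663, 0.1431, 0.0522]
tcp_rot: [-90.0, 0.0, -0.0]
wrist_force: [-0.2, -0.1, -0.4]
opening: -0.0
```

Emit:
move_arm:
  deltas:
    - [[0,0.001,0,0],[0,0.001,0,0],[0,0.001,0,0]]

```text
time: 2.95
ee_pos: [0.4662, 0.143, 0.0512]
tcp_rot: [-90.0, 0.0, -0.0]
wrist_force: [-0.8, 0.4, 0.7]
opening: -0.0001
```

Emit:
move_arm:
  deltas:
    - [[0,0.001,0,0],[0,0.001,0,0],[0,0.001,0,0]]

```text
time: 3.25
ee_pos: [0.4663, 0.1431, 0.0503]
tcp_rot: [-90.0, -0.0, 0.0]
wrist_force: [-0.4, 0.1, -0.5]
opening: -0.0004
```

Emit:
move_arm:
  deltas:
    - [[0,0.001,0,0],[0,0.001,0,0],[0,0.001,0,0]]

```text
time: 3.55
ee_pos: [0.4663, 0.1431, 0.0496]
tcp_rot: [-90.0, -0.0, -0.0]
wrist_force: [-1.1, -0.1, 4.1]
opening: -0.0004
```

Emit:
move_arm:
  deltas:
    - [[0,0.001,0,0],[0,0.001,0,0],[0,0.001,0,0]]

```text
time: 3.85
ee_pos: [0.4664, 0.1431, 0.0487]
tcp_rot: [-90.0, -0.0, 0.0]
wrist_force: [-2.6, -0.7, 7.4]
opening: -0.0001
```

Emit:
move_arm:
  deltas:
    - [[0,0.001,0,0],[0,0.002,0,0],[0,0.003,0,0],[0,0.003,0,0],[0,0.003,0,0]]

```text
time: 4.35
ee_pos: [0.4665, 0.1431, 0.0465]
tcp_rot: [-90.0, -0.1, -0.0]
wrist_force: [-4.4, -1.6, 14.7]
opening: -0.0002
```

Emit:
move_arm:
  deltas:
    - [[0,0,0,0],[0,-0.01,0,0],[0,-0.03,0,0],[0.002,-0.03,-0.045,0],[0.002,-0.03,-0.09,0]]

```text
time: 4.85
ee_pos: [0.4686, 0.0529, 0.0757]
tcp_rot: [-90.0, -0.1, 0.2]
wrist_force: [0.1, -0.5, 0.3]
opening: -0.0001
```

Emit:
move_arm:
  deltas:
    - [[-0.003,0,-0.045,0],[-0.006,0,-0.09,0],[-0.008,0,-0.129,0],[-0.008,0.01,-0.129,0],[-0.008,0.02,-0.129,0]]

```text
time: 5.35
ee_pos: [0.4602, -0.0766, 0.0547]
tcp_rot: [-90.0, -0.0, -0.1]
wrist_force: [-0.3, -0.6, -0.6]
opening: -0.0002
```

Seat 1's foot is sound (14.7 N at about 3.6 mm). Next is seat 3.

Emit:
move_arm:
  deltas:
    - [[0,0.001,0,0],[0,0.002,0,0],[0,0.002,0,0],[0,0.002,0,0]]

```text
time: 5.75
ee_pos: [0.4603, -0.0752, 0.0535]
tcp_rot: [-90.0, 0.0, 0.1]
wrist_force: [-2.0, -1.2, 2.0]
opening: -0.0
```

Emit:
move_arm:
  deltas:
    - [[0,0.001,0,0],[0,0.001,0,0],[0,0.001,0,0]]

```text
time: 6.05
ee_pos: [0.4604, -0.0754, 0.0526]
tcp_rot: [-89.9, -0.0, 0.0]
wrist_force: [-2.6, 1.5, 5.2]
opening: 0.0004
```

Emit:
move_arm:
  deltas:
    - [[0,0.001,0,0],[0,0.001,0,0],[0,0.001,0,0]]

```text
time: 6.35
ee_pos: [0.4604, -0.0754, 0.0518]
tcp_rot: [-89.9, -0.0, 0.0]
wrist_force: [-3.5, 3.0, 7.3]
opening: -0.0
```

Emit:
move_arm:
  deltas:
    - [[0,0.001,0,0],[0,0.002,0,0],[0,0.002,0,0],[0,0.002,0,0],[0,0.002,0,0]]

```text
time: 6.85
ee_pos: [0.4604, -0.0754, 0.0503]
tcp_rot: [-89.9, -0.0, 0.0]
wrist_force: [-5.3, 2.7, 12.5]
opening: 0.0002
```

Emit:
move_arm:
  deltas:
    - [[0,-0.01,0,0],[0,-0.03,0,0],[0.045,-0.03,0,0],[0.09,-0.03,-0.004,0],[0.13,-0.03,-0.005,0]]

```text
time: 7.35
ee_pos: [0.5923, -0.081, 0.0795]
tcp_rot: [-90.0, -0.1, 0.0]
wrist_force: [-0.1, 0.1, 0.4]
opening: -0.0002
```

Emit:
move_arm:
  deltas:
    - [[0.009,0,0,0],[0.009,0.01,0,0],[0.009,0.023,0,0],[0.009,0.023,0,0]]

```text
time: 7.75
ee_pos: [0.5969, -0.0807, 0.0537]
tcp_rot: [-90.0, 0.2, -0.0]
wrist_force: [-1.2, 0.4, -0.6]
opening: -0.0001
```

Emit:
move_arm:
  deltas:
    - [[0,0.002,0,0],[0,0.002,0,0],[0,0.002,0,0]]

```text
time: 8.05
ee_pos: [0.5992, -0.081, 0.055]
tcp_rot: [-90.0, -0.1, -0.0]
wrist_force: [-0.3, -0.3, 0.4]
opening: -0.0001
```

Emit:
move_arm:
  deltas:
    - [[0,0.001,0,0],[0,0.002,0,0],[0,0.002,0,0],[0,0.002,0,0]]

```text
time: 8.45
ee_pos: [0.5993, -0.0809, 0.0523]
tcp_rot: [-90.0, 0.0, 0.0]
wrist_force: [0.4, 0.0, 0.0]
opening: -0.0
```

Emit:
move_arm:
  deltas:
    - [[0,0.001,0,0],[0,0.001,0,0],[0,0.001,0,0]]

```text
time: 8.75
ee_pos: [0.5993, -0.0809, 0.0512]
tcp_rot: [-90.0, 0.0, 0.0]
wrist_force: [-0.1, 0.0, -0.5]
opening: -0.0001
```

Emit:
move_arm:
  deltas:
    - [[0,0.001,0,0],[0,0.001,0,0],[0,0.001,0,0]]

```text
time: 9.05
ee_pos: [0.5993, -0.0809, 0.0503]
tcp_rot: [-90.0, -0.0, 0.0]
wrist_force: [0.5, 0.4, 0.6]
opening: -0.0001
```

Emit:
move_arm:
  deltas:
    - [[0,0.001,0,0],[0,0.001,0,0],[0,0.001,0,0]]

```text
time: 9.35
ee_pos: [0.5993, -0.0809, 0.0494]
tcp_rot: [-90.0, -0.0, -0.0]
wrist_force: [-0.2, 0.9, 2.8]
opening: 0.0
```

Emit:
move_arm:
  deltas:
    - [[0,0.001,0,0],[0,0.001,0,0],[0,0.001,0,0]]

```text
time: 9.65
ee_pos: [0.5993, -0.0809, 0.0484]
tcp_rot: [-90.0, -0.0, 0.0]
wrist_force: [-1.0, 1.1, 4.3]
opening: 0.0002
```

Emit:
move_arm:
  deltas:
    - [[0,0.001,0,0],[0,0.002,0,0],[0,0.002,0,0],[0,0.002,0,0],[0,0.002,0,0]]

```text
time: 10.15
ee_pos: [0.5994, -0.0809, 0.0465]
tcp_rot: [-90.0, -0.0, -0.0]
wrist_force: [-0.9, -0.8, 4.7]
opening: 0.0004
```

Emit:
move_arm:
  deltas:
    - [[0,0.0007,0,0],[0,0.0007,0,0],[0,0.0007,0,0],[0,0.0007,0,0],[0,0.0007,0,0]]

```text
time: 10.65
ee_pos: [0.5994, -0.081, 0.0459]
tcp_rot: [-90.0, -0.0, 0.0]
wrist_force: [-0.6, -0.2, 5.8]
opening: 0.0
```

Emit:
move_arm:
  deltas:
    - [[0,0,0,0],[0,-0.015,0,0],[0,-0.05,0,0],[0,-0.1,0,0],[0,-0.1,0,0]]

```text
time: 11.15
ee_pos: [0.6017, -0.0812, 0.1534]
tcp_rot: [-90.1, -0.6, 0.0]
wrist_force: [1.0, -0.6, 0.0]
opening: 0.0
```

Emit:
move_arm:
  deltas:
    - [[0,0,0,0],[0,0,0,0],[0,0,0,0]]
  claw: 0.056
  newtons: 30

```text
time: 11.45
ee_pos: [0.5986, -0.0808, 0.1442]
tcp_rot: [-90.0, 0.1, -0.0]
wrist_force: [0.1, 0.1, 0.5]
opening: 0.0432
```

```bash
python3 - <<'E'
from workcell import *;from h import *
import pickle
o=get_obs();print(o['time'],o['ee_pos'],o['opening'])
c=camera('wrist');pickle.dump(c,open('w2.pkl','wb'));cv2.imwrite('pics/w2.png',c['color'])
E
```

```text
11.45 [ 0.59863445 -0.08084847  0.14420756] 0.04320722232999335
```

View pics/w2.png

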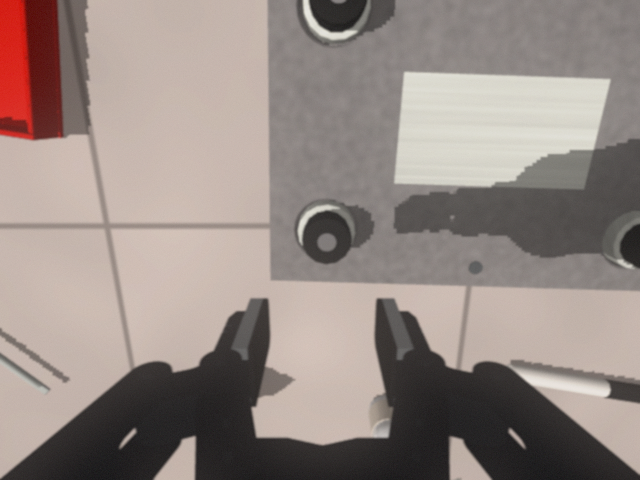

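Seat 4's foot is soft: 5.8 N at 4 mm, against about 13–15 N for the others. Its top shows at (326,241) and its white cup ring around (327,232).

```bash
python3 - <<'E'
from h import *;import pickle
c=pickle.load(open('w2.pkl','rb'));g=c['color'].max(2)
m=np.zeros((480,640),np.uint8);m[190:275,290:360]=(g[190:275,290:360]<48)
vv,uu=np.nonzero(m);
k,l,st,ce=cv2.connectedComponentsWithStats(m);j=1+st[1:,4].argmax();print(st[j],ce[j])
print(ray(c,326,241,.050))
w=np.zeros((480,640),np.uint8);w[190:275,290:360]=(c['color'].min(2)[190:275,290:360]>150)
p=np.argwhere(w)[:,::-1].astype(np.float32)
cc,r=cv2.minEnclosingCircle(p);print(cc,r,ray(c,*cc,.030))
E
```

```text
[331 214   4   4   8] [332.75  215.375]
[ 0.59728903 -0.07800842]
(319.0, 225.0) 25.495197296142578 [ 0.59243723 -0.08262573]
```

Emit:
move_arm:
  deltas:
    - [[-0.001,0.03,0.0015,0],[-0.001,0.065,0.0015,0],[-0.001,0.095,0.0015,0],[-0.001,0.115,0.0015,0],[-0.001,0.115,0.0015,0]]

```text
time: 12.0
ee_pos: [0.5958, -0.0791, 0.0265]
tcp_rot: [-89.9, 0.4, 0.0]
wrist_force: [-0.8, -0.2, -0.4]
opening: 0.0561
```

Emit:
move_arm:
  deltas:
    - [[0,0,0,0],[0,0,0,0],[0,0,0,0],[0,0,0,0]]
  claw: 0.02
  newtons: 30

```text
time: 12.4
ee_pos: [0.5991, -0.0795, 0.0318]
tcp_rot: [-90.0, -0.1, -0.0]
wrist_force: [0.4, 0.4, 1.8]
opening: 0.0308
```

Emit:
move_arm:
  deltas:
    - [[0,-0.01,0,0],[0,-0.03,0,0],[0,-0.06,0,0],[0,-0.075,0,0],[0,-0.075,0,0]]

```text
time: 12.9
ee_pos: [0.5996, -0.0796, 0.1086]
tcp_rot: [-90.0, -0.3, -0.0]
wrist_force: [-0.2, 0.5, -0.0]
opening: 0.031
```

```bash
python3 - <<'E'
from workcell import *;from h import *
import pickle
o=get_obs();print(o['time'],o['ee_pos'],o['opening'])
c=camera('wrist');pickle.dump(c,open('w3.pkl','wb'));cv2.imwrite('pics/w3.png',c['color'])
E
```

```text
12.9 [ 0.59961656 -0.07962728  0.10856759] 0.031038915711771264
```

View pics/w3.png

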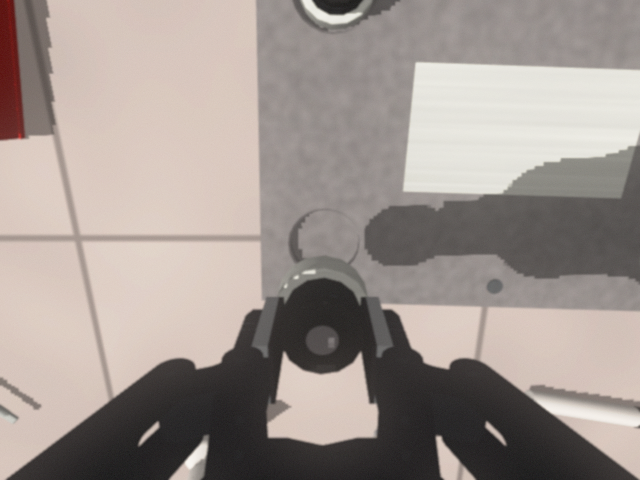

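The foot is held upright at (322,320), and the empty seat 4 is visible at (324,240). Next I carry it to the red tray.

Emit:
move_arm:
  deltas:
    - [[-0.02,0,-0.035,0],[-0.043,0,-0.075,0],[-0.066,0,-0.115,0],[-0.089,0,-0.155,0],[-0.112,0,-0.195,0]]

```text
time: 13.45
ee_pos: [0.4845, -0.2754, 0.1038]
tcp_rot: [-89.9, 0.1, 0.0]
wrist_force: [1.1, -0.4, -0.9]
opening: 0.0307
```

Emit:
move_arm:
  deltas:
    - [[-0.015,0,-0.028,0],[-0.025,0.005,-0.0445,0],[-0.025,0.035,-0.0445,0],[-0.025,0.065,-0.0445,0],[-0.025,0.075,-0.0445,0]]

```text
time: 13.95
ee_pos: [0.4589, -0.3176, 0.0259]
tcp_rot: [-89.8, 0.3, -0.0]
wrist_force: [0.1, 0.1, -0.5]
opening: 0.0306
```

Emit:
move_arm:
  deltas:
    - [[0,0.005,0,0],[0,0.007,0,0],[0,0.007,0,0],[0,0.007,0,0]]

```text
time: 14.35
ee_pos: [0.4619, -0.3192, 0.0248]
tcp_rot: [-90.1, -0.1, 0.0]
wrist_force: [0.0, 0.5, -0.1]
opening: 0.0308
```

Emit:
move_arm:
  deltas:
    - [[0,0.001,0,0],[0,0.0025,0,0],[0,0.0025,0,0],[0,0.0025,0,0]]

```text
time: 14.75
ee_pos: [0.4617, -0.3191, 0.0216]
tcp_rot: [-90.0, -0.1, 0.0]
wrist_force: [1.0, 0.1, 1.6]
opening: 0.0308
```

Emit:
move_arm:
  deltas:
    - [[0,0,0,0],[0,0,0,0],[0,0,0,0],[0,-0.02,0,0],[0,-0.05,0,0]]
  claw: 0.056

```text
time: 15.25
ee_pos: [0.4601, -0.3181, 0.0697]
tcp_rot: [-89.9, 0.2, -0.0]
wrist_force: [0.2, -0.3, -0.1]
opening: 0.056
```

Emit:
move_arm:
  deltas:
    - [[0,-0.05,0,0],[0,-0.1,0,0],[-0.01,-0.13,0.05,0],[-0.02,-0.13,0.1,0],[-0.03,-0.13,0.15,0]]

```text
time: 15.75
ee_pos: [0.4331, -0.1778, 0.2021]
tcp_rot: [-90.0, -0.1, -0.1]
wrist_force: [1.6, 0.5, 0.1]
opening: 0.0564
```

```bash
python3 - <<'E'
from workcell import *;from h import *
import pickle
c=camera('side');cv2.imwrite('pics/s2.png',c['color']);pickle.dump(c,open('s2.pkl','wb'))
E
```

```text
(no output)
```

View pics/s2.png

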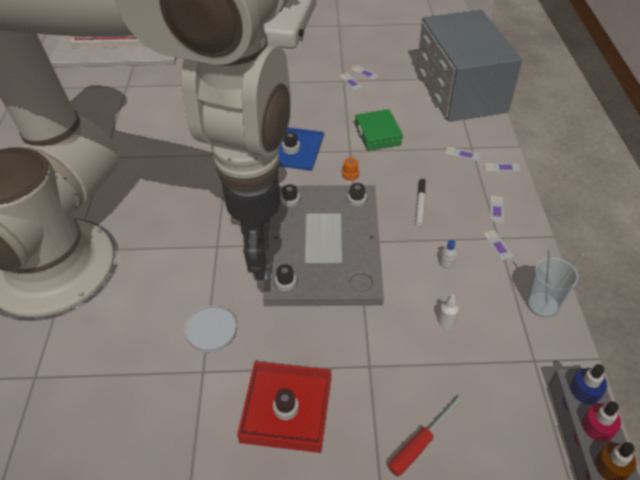

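The soft foot stands in the red tray at (286,403) and seat 4 is empty at (361,282). Next I look at the empty seat from near, with the arm at rest.

Emit:
move_arm:
  deltas:
    - [[0.04,0.01,0.022,0],[0.08,0.02,0.045,0],[0.12,0.03,0.07,0],[0.148,0.037,0.088,0],[0.148,0.037,0.088,0]]

```text
time: 16.3
ee_pos: [0.5831, -0.0884, 0.1613]
tcp_rot: [-89.9, 0.2, 0.2]
wrist_force: [-0.1, 0.0, -0.9]
opening: 0.0561
```

Emit:
move_arm:
  deltas:
    - [[0,0,0,0],[0,0,0,0],[0,0,0,0]]

```text
time: 16.6
ee_pos: [0.5807, -0.0915, 0.1647]
tcp_rot: [-90.0, -0.0, -0.1]
wrist_force: [0.5, -0.2, 1.3]
opening: 0.056
```

```bash
python3 - <<'E'
from workcell import *;from h import *
import pickle
o=get_obs();print(o['time'],o['ee_pos'],o['tcp_rot'],o['opening'])
c=camera('wrist');pickle.dump(c,open('w4.pkl','wb'));cv2.imwrite('pics/w4.png',cv2.resize(c['color'][170:320,220:420],None,fx=4,fy=4))
P=cloud(c)
# seat floor from depth
m=(abs(P[...,2]-.014)<.004)&(abs(P[...,0]-.598)<.03)&(abs(P[...,1]+.08)<.03)
q=P[m];print(m.sum(),q.min(0),q.max(0),np.median(q,0))
b=(abs(P[...,0]-.598)<.04)&(abs(P[...,1]+.06)<.05);print(np.histogram(P[b][:,2],12))
E
```

```text
16.6 [ 0.58073751 -0.09151318  0.1647154 ] [-9.00124826e+01 -4.85021792e-02 -6.30238312e-02] 0.05603573124628082
2170 [ 0.5788227  -0.09931197  0.01229236] [ 0.62018641 -0.05670415  0.01790736] [ 0.59956848 -0.07790155  0.01442988]
(array([12665,     0,     0,     0,     0,     0,     0,   173,  1600,
        2329, 10036, 15896]), array([0.01229236, 0.03260542, 0.05291849, 0.07323156, 0.09354462,
       0.11385769, 0.13417075, 0.15448382, 0.17479688, 0.19510995,
       0.21542302, 0.23573608, 0.25604915]))
```

View pics/w4.png

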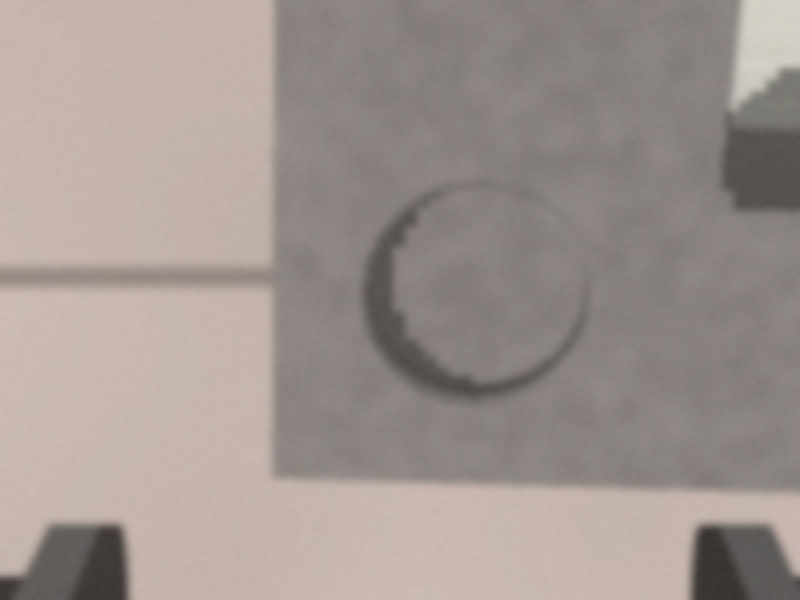

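Crop: seat 4's rim spans columns 311–367 and rows 215–269 in the full image, and it is empty and clean.

```bash
python3 - <<'E'
from h import *;import pickle
c=pickle.load(open('w4.pkl','rb'));print('seat',ray(c,339.4,242,.022))
c=pickle.load(open('w3.pkl','rb'));print('seat w3',ray(c,324.5,242,.022))
for v in(338,341,344):print('foot top held',ray(c,322,v,.127),'tcp .5996 -.0796')
c=pickle.load(open('w1.pkl','rb'));P=cloud(c)
h=cv2.cvtColor(c['color'],cv2.COLOR_BGR2HSV)
for n in('scene','side'):
    d=pickle.load(open(n+'.pkl','rb'))
    print(n)
c=pickle.load(open('s2.pkl','rb'))
E
```

```text
seat [ 0.5969743  -0.07791542]
seat w3 [ 0.59694023 -0.07790218]
foot top held [ 0.59781095 -0.07934751] tcp .5996 -.0796
foot top held [ 0.59908211 -0.07934774] tcp .5996 -.0796
foot top held [ 0.60036048 -0.07934798] tcp .5996 -.0796
scene
side
```

Emit:
move_arm:
  deltas:
    - [[-0.013,0,0.045,0],[-0.026,0,0.09,0],[-0.039,0,0.135,0],[-0.052,0,0.18,0],[-0.065,0,0.225,0]]

```text
time: 17.15
ee_pos: [0.5154, 0.1351, 0.1647]
tcp_rot: [-90.0, -0.1, -0.1]
wrist_force: [0.8, 0.4, 0.1]
opening: 0.0557
```

Emit:
move_arm:
  deltas:
    - [[-0.013,0,0.045,0],[-0.026,0,0.09,0],[-0.039,0,0.135,0],[-0.052,0,0.17,0],[-0.065,0,0.19,0]]

```text
time: 17.65
ee_pos: [0.4504, 0.3261, 0.1644]
tcp_rot: [-90.0, -0.0, 0.1]
wrist_force: [-0.1, -0.5, -0.8]
opening: 0.0561
```

Emit:
move_arm:
  deltas:
    - [[0,0,0,0],[0,0,0,0],[0,0,0,0]]

```text
time: 17.95
ee_pos: [0.4518, 0.3232, 0.1643]
tcp_rot: [-90.0, -0.0, -0.1]
wrist_force: [0.4, -0.6, -0.2]
opening: 0.0562
```

```bash
python3 - <<'E'
from workcell import *;from h import *
import pickle
o=get_obs();print(o['time'],o['ee_pos'],o['tcp_rot'],o['opening'])
c=camera('wrist');pickle.dump(c,open('w5.pkl','wb'));cv2.imwrite('pics/w5.png',c['color'])
E
```

```text
17.95 [0.45176133 0.32320994 0.16430838] [-8.99929527e+01 -3.09740653e-02 -6.86749157e-02] 0.05620315769621844
```

View pics/w5.png

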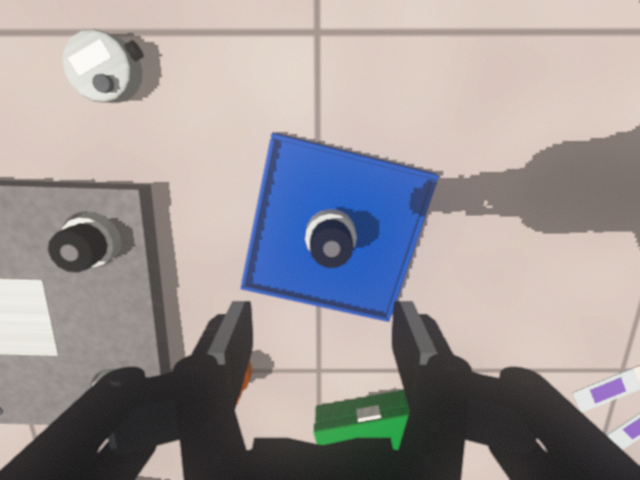

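The black spare stands upright in the blue tray, top at (331,248). The orange lookalike is outside the tray at (243,385), so the one in the blue tray is the foot meant.

```bash
python3 - <<'E'
from h import *;import pickle
c=pickle.load(open('w5.pkl','rb'));P=cloud(c)
print(ray(c,331,248,.042),P[244:252,327:335].reshape(-1,3).mean(0))
k=(P[...,2]>.036)&(P[...,2]<.05)&(abs(P[...,0]-.467)<.03)&(abs(P[...,1]-.325)<.03);q=P[k];print(k.sum(),q.min(0),q.max(0),np.median(q,0))
E
```

```text
[0.46553796 0.32990963] [0.46443857 0.3295026  0.04401524]
1501 [0.44922002 0.3139733  0.0360199 ] [0.48046871 0.34536534 0.04597544] [0.46349525 0.32978817 0.04333084]
```

Emit:
move_arm:
  deltas:
    - [[0.013,0.035,0.0068,0],[0.013,0.075,0.0068,0],[0.013,0.11,0.0068,0],[0.013,0.13,0.0068,0],[0.013,0.14,0.0068,0]]

```text
time: 18.5
ee_pos: [0.4639, 0.3293, 0.0217]
tcp_rot: [-90.1, 0.1, -0.1]
wrist_force: [-0.5, -1.0, -0.4]
opening: 0.0559
```

Emit:
move_arm:
  deltas:
    - [[0,0.001,0,0],[0,0.001,0,0],[0,0.001,0,0]]

```text
time: 18.8
ee_pos: [0.4652, 0.3314, 0.0246]
tcp_rot: [-89.9, -0.1, -0.0]
wrist_force: [0.4, -0.2, 0.5]
opening: 0.0557
```

Emit:
move_arm:
  deltas:
    - [[0,0.002,-0.001,0],[0,0.002,-0.001,0]]

```text
time: 19.0
ee_pos: [0.4645, 0.3301, 0.0215]
tcp_rot: [-90.0, -0.0, 0.0]
wrist_force: [-0.2, 0.2, 0.3]
opening: 0.0558
```

Emit:
move_arm:
  deltas:
    - [[0,0,0,0],[0,0,0,0],[0,0,0,0],[0,0,0,0],[0,0,0,0]]
  claw: 0.02
  newtons: 30

```text
time: 19.5
ee_pos: [0.4643, 0.3301, 0.0212]
tcp_rot: [-90.0, -0.0, 0.0]
wrist_force: [-0.7, -0.4, 2.4]
opening: 0.0311
```

Emit:
move_arm:
  deltas:
    - [[0,-0.01,0,0],[0,-0.03,0,0],[0,-0.06,0,0],[0,-0.09,0,0],[0,-0.09,0,0]]

```text
time: 20.0
ee_pos: [0.4658, 0.3311, 0.116]
tcp_rot: [-89.8, -0.3, 0.0]
wrist_force: [-0.4, 0.6, 0.2]
opening: 0.031
```

Emit:
move_arm:
  deltas:
    - [[0.012,0,-0.035,0],[0.026,0,-0.08,0],[0.041,0,-0.125,0],[0.056,0,-0.17,0],[0.071,0,-0.215,0]]

```text
time: 20.5
ee_pos: [0.5353, 0.1132, 0.1106]
tcp_rot: [-90.0, 0.0, 0.0]
wrist_force: [1.1, 0.3, -0.1]
opening: 0.0309
```

Emit:
move_arm:
  deltas:
    - [[0.014,0,-0.045,0],[0.028,0,-0.09,0],[0.042,0,-0.135,0],[0.055,0,-0.17,0],[0.0625,0,-0.193,0]]

```text
time: 21.0
ee_pos: [0.598, -0.0807, 0.1103]
tcp_rot: [-90.0, 0.0, -0.1]
wrist_force: [-0.3, -0.2, -0.8]
opening: 0.0308
```

Emit:
move_arm:
  deltas:
    - [[0,0,0,0],[0,0,0,0],[0,0,0,0]]

```text
time: 21.3
ee_pos: [0.5974, -0.0771, 0.1107]
tcp_rot: [-90.0, 0.0, 0.0]
wrist_force: [-0.1, 0.1, -1.4]
opening: 0.0311
```

```bash
python3 - <<'E'
from workcell import *;from h import *
import pickle
o=get_obs();print(o['time'],o['ee_pos'],o['tcp_rot'],o['opening'])
c=camera('wrist');pickle.dump(c,open('w6.pkl','wb'));cv2.imwrite('pics/w6.png',cv2.resize(c['color'][190:390,220:420],None,fx=3,fy=3))
E
```

```text
21.3 [ 0.5973846  -0.07711979  0.11071021] [-8.99804718e+01  3.89210860e-02  4.12507230e-02] 0.03107307626348391
```

View pics/w6.png

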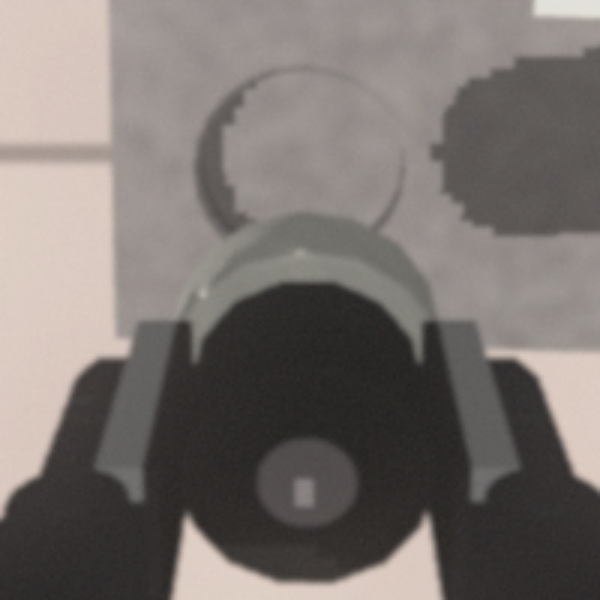

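The crop shows the spare held upright, its top dot at full-image (322,350.7) and the far bottom edge of its cup at (323.3,261). Seat 4's rim is at columns 285–355.7, far edge at row 211.7.

```bash
python3 - <<'E'
from h import *;import pickle
c=pickle.load(open('w6.pkl','rb'))
for h in(.1305,.1325):print('top',ray(c,322,350.7,h))
print('cup far bottom +20',ray(c,323.3,261,.0935)+[.02,0])
print('cup L/R bottom-ish',ray(c,220+175/3,296,.1),ray(c,220+438/3,296,.1))
print('seat far+21.7',ray(c,320.3,211.7,.022)+[.0217,0],'seat LR',ray(c,285,242,.022),ray(c,355.7,242,.022))
E
```

```text
top [ 0.60018425 -0.07687788]
top [ 0.59882003 -0.07687846]
cup far bottom +20 [ 0.59950869 -0.0763192 ]
cup L/R bottom-ish [ 0.59330372 -0.09589003] [ 0.59328115 -0.05773323]
seat far+21.7 [ 0.59717632 -0.07793598] seat LR [ 0.59502789 -0.10005619] [ 0.5950036  -0.05578704]
```

Emit:
move_arm:
  deltas:
    - [[-0.0014,0.02,-0.0012,0],[-0.0014,0.045,-0.0012,0],[-0.0014,0.065,-0.0012,0],[-0.0014,0.065,-0.0012,0],[-0.0014,0.065,-0.0012,0]]

```text
time: 21.85
ee_pos: [0.5962, -0.0784, 0.0465]
tcp_rot: [-90.0, 0.0, 0.1]
wrist_force: [1.1, -0.2, -0.3]
opening: 0.0308
```

```bash
python3 - <<'E'
from workcell import *;from h import *
import pickle
o=get_obs();print(o['time'],o['ee_pos'],o['tcp_rot'],o['wrist_force'])
c=camera('wrist');pickle.dump(c,open('w7.pkl','wb'));cv2.imwrite('pics/w7.png',cv2.resize(c['color'][220:400,220:420],None,fx=3,fy=3))
E
```

```text
21.85 [ 0.59623225 -0.07841115  0.04651351] [-8.99964450e+01  7.46305322e-03  6.12122689e-02] [ 1.08380151 -0.2396303  -0.27787108]
```

View pics/w7.png

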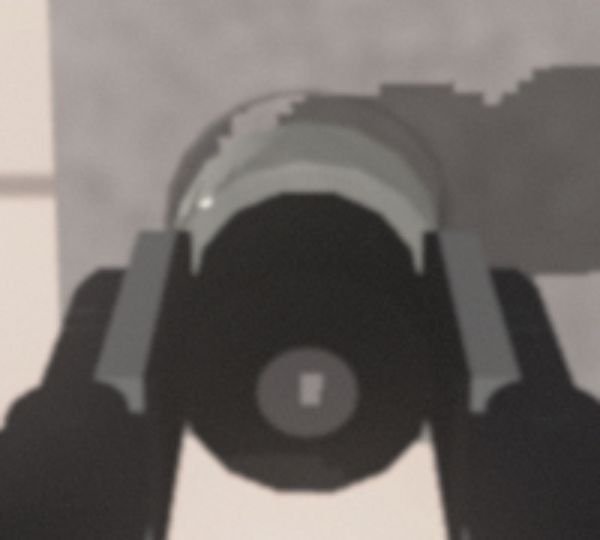

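Crop: the cup hangs just above the seat, with its far bottom edge at full-image row 261.3 and the seat's far rim at row 250.7, columns 275.7–367.7.

```bash
python3 - <<'E'
from h import *;import pickle
c=pickle.load(open('w7.pkl','rb'))
print('cup',ray(c,323.3,261.3,.0293)+[.02,0]); print('seat',ray(c,321.7,250.7,.022)+[.0217,0], ray(c,275.7,292,.022)[1],ray(c,367.7,292,.022)[1])
print('top',ray(c,220+307/3,220+391/3,.0683))
E
```

```text
cup [ 0.59848618 -0.07758535]
seat [ 0.59789397 -0.07829842] -0.10002591141769024 -0.056546061298653125
top [ 0.59748172 -0.07800847]
```

Emit:
move_arm:
  deltas:
    - [[-0.0004,0.003,-0.0004,0],[-0.0004,0.006,-0.0004,0],[-0.0004,0.009,-0.0004,0],[-0.0004,0.01,-0.0004,0],[-0.0004,0.01,-0.0004,0]]

```text
time: 22.4
ee_pos: [0.5961, -0.0794, 0.0359]
tcp_rot: [-90.0, -0.0, 0.0]
wrist_force: [2.0, 1.8, -1.7]
opening: 0.0307
```

Emit:
move_arm:
  deltas:
    - [[0,0.002,0,0],[0,0.003,0,0],[0,0.004,0,0],[0,0.004,0,0]]

```text
time: 22.8
ee_pos: [0.5962, -0.0794, 0.032]
tcp_rot: [-90.0, -0.0, 0.0]
wrist_force: [2.7, 3.6, 0.4]
opening: 0.0311
```

Emit:
move_arm:
  deltas:
    - [[0.0005,0.0005,0.0008,0],[0.0005,0.001,0.0008,0],[0.0005,0.0015,0.0008,0],[0.0005,0.0015,0.0008,0]]

```text
time: 23.2
ee_pos: [0.5963, -0.079, 0.0306]
tcp_rot: [-90.0, 0.0, -0.0]
wrist_force: [-2.2, -0.5, 4.7]
opening: 0.031
```

Emit:
move_arm:
  deltas:
    - [[0,0,0,0],[0,0,0,0],[0,0,0,0],[0,0,0,0]]
  claw: 0.056

```text
time: 23.6
ee_pos: [0.5964, -0.0788, 0.0303]
tcp_rot: [-90.0, 0.0, -0.0]
wrist_force: [-0.2, 0.2, -0.6]
opening: 0.0561
```

Emit:
move_arm:
  deltas:
    - [[0,-0.015,0,0],[0,-0.04,0,0],[0,-0.06,0,0],[0,-0.06,0,0],[0,-0.06,0,0]]

```text
time: 24.1
ee_pos: [0.5968, -0.0788, 0.0913]
tcp_rot: [-90.0, -0.1, 0.0]
wrist_force: [-0.2, 0.4, -0.8]
opening: 0.0559
```

Emit:
move_arm:
  deltas:
    - [[0,0,0,0],[0,0,0,0],[0,0,0,0],[0,0,0,0],[0,0,0,0]]
  claw: 0

```text
time: 24.6
ee_pos: [0.5963, -0.0788, 0.0902]
tcp_rot: [-90.0, 0.0, -0.0]
wrist_force: [-0.7, -0.4, 0.1]
opening: -0.0004
```

Now a light touch to check that it is home.

Emit:
move_arm:
  deltas:
    - [[0.002,0.015,0,0],[0.002,0.028,0,0],[0.002,0.034,0,0],[0.002,0.034,0,0]]

```text
time: 25.0
ee_pos: [0.5975, -0.0786, 0.0545]
tcp_rot: [-90.0, 0.2, -0.0]
wrist_force: [-0.5, -1.4, 0.2]
opening: 0.0
```

Emit:
move_arm:
  deltas:
    - [[0,0.001,0,0],[0,0.0015,0,0],[0,0.0015,0,0]]

```text
time: 25.3
ee_pos: [0.5987, -0.0788, 0.0554]
tcp_rot: [-90.0, -0.0, -0.0]
wrist_force: [-0.3, 0.0, -0.1]
opening: -0.0003
```

Emit:
move_arm:
  deltas:
    - [[0,0.001,0,0],[0,0.0015,0,0],[0,0.0015,0,0]]

```text
time: 25.6
ee_pos: [0.5984, -0.0787, 0.0534]
tcp_rot: [-90.0, 0.0, 0.0]
wrist_force: [0.2, 0.4, -0.0]
opening: 0.0005
```

Emit:
move_arm:
  deltas:
    - [[0,0.001,0,0],[0,0.001,0,0],[0,0.001,0,0]]

```text
time: 25.9
ee_pos: [0.5985, -0.0788, 0.0528]
tcp_rot: [-90.0, -0.0, -0.0]
wrist_force: [-0.9, -0.2, 3.4]
opening: -0.0003
```

Emit:
move_arm:
  deltas:
    - [[0,0.001,0,0],[0,0.001,0,0],[0,0.001,0,0]]

```text
time: 26.2
ee_pos: [0.5986, -0.0788, 0.0519]
tcp_rot: [-90.0, -0.0, -0.0]
wrist_force: [-1.3, -0.1, 5.3]
opening: 0.0001
```

Emit:
move_arm:
  deltas:
    - [[0,-0.02,0,0],[0,-0.06,0,0],[-0.02,-0.1,0,0],[-0.05,-0.11,0,0],[-0.06,-0.11,0.02,0]]

```text
time: 26.7
ee_pos: [0.5378, -0.06, 0.1639]
tcp_rot: [-90.0, -0.2, -0.1]
wrist_force: [1.0, 0.3, -0.6]
opening: -0.0006
```

Emit:
move_arm:
  deltas:
    - [[0,0,0,0],[0,0,0,0],[0,0,0,0]]

```text
time: 27.0
ee_pos: [0.5387, -0.059, 0.1609]
tcp_rot: [-90.0, 0.0, 0.0]
wrist_force: [0.1, 0.5, -0.1]
opening: -0.0
```

```bash
python3 - <<'E'
from workcell import *;from h import *
import pickle
o=get_obs();print(o['time'],o['ee_pos'])
c=camera('wrist');d=camera('side');cv2.imwrite('pics/f.png',np.hstack([cv2.resize(c['color'],(400,300)),cv2.resize(d['color'],(400,300))]))
P=cloud(c)
k=(P[...,2]>.044)&(P[...,2]<.06)&(abs(P[...,0]-.598)<.025)&(abs(P[...,1]+.078)<.025);q=P[k];A=np.c_[q[:,:2],np.ones(len(q))]
t=q[q[:,2]>np.percentile(q[:,2],40)];print(len(q),np.median(t,0))
E
```

```text
27.0 [ 0.53870218 -0.05901675  0.16085776]
797 [ 0.5911011  -0.08513251  0.05347692]
```

View pics/f.png

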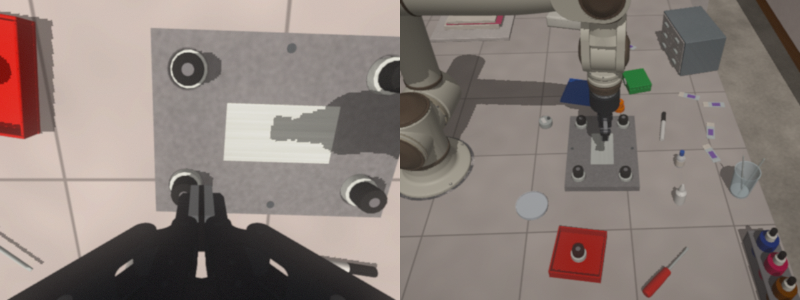

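The composite shows four upright feet on the board in the side half at (580,121), (624,121), (578,172) and (619,172). The soft foot stands in the red tray at (578,253), the blue tray is empty, and the other items look unmoved.

```bash
python3 -c "
from workcell import *
print(job_done())"
```

```text
the job is handed in; nothing more can be done
None
```

The soft foot was in seat 4. I moved it to the red discard tray, and the spare from the blue tray now sits in seat 4. I handed the job in at about 27 s.

- **Finding the soft foot:** Seat 4's foot gave 5.8 N at about 4 mm. Seat 1's gave 14.7 N at about 3.6 mm and seat 3's 12.5 N at about 3.4 mm. I did not press seat 2's foot, since only one foot is soft and it had been found.
- **Spare foot home:** It went into the seat freely after small sideways corrections. A touch on top met it at about 53 mm above the bench, which fits a foot 39 mm tall sitting on the seat floor. It pushed back with 5.3 N at a bit over 1 mm.
- **Last picture:** It shows four upright feet on the board, the soft foot standing in the red tray and the blue tray empty. The bystanders look unmoved, though I judged that by eye.
- **Disagreement:** Camera estimates of seat 4's position differed by 2–3 mm along x. I settled it with a close view of the spare just above the seat before lowering it.

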